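# Slide the square adapter frame along the stage rail into its corner

### The job

With the fingertips only, and without ever lifting it, push the square metal adapter frame straight across the stage until it lies flush against the long rail, still in the middle part of the rail. Then keep it against the rail and drag it along to the end where the end stop is, into the corner pocket until it touches both rail and stop, and leave it there lying flat. Do not disturb the round ring or the culture dish that also lie on the stage.

Things in the scene. Friction and masses are not known exactly. Their poses are not given: they have to be found in the camera images.
- stage: Dark steel positioning stage, fixed, placed and turned differently each time: plate x -120 to +100, y -220 to +220 mm from its origin, which lies at table level; top at z = 16 mm. The aluminium rail stands along its far (+x) side, parallel to its y axis. The rail's middle part: a frame centre within about 60 mm of y = 0 here.
- frame: Square aluminium frame, loose, 55 to 110 g: outside 72 x 72 mm, 14 mm high, bars 10 mm wide, open 52 x 52 mm window right through (shut fingertips fit in and can push its inner sides). Origin at the centre of its underside, x and y along its sides. Starts near the stage's middle, 30 mm or more off the rail, turned up to 0.5 rad. Flush on the rail, its centre is at stage x = +39 mm.
- end_stop: Aluminium end stop, fixed at one end of the rail (165 to 180 mm from the stage's middle; end differs), axes as the stage's. Origin on the stage top, 38.5 mm from the rail's face. Cross wall 8 mm thick (y -4 to 4 mm) from the rail; lip along y (-45 to 45 mm, then flared to 57), inner face at x = -38.5 mm: channel 77 mm wide. All 14 mm high. Home: frame centre 40 mm from here along y, x +2.5 mm.
- rail_mid (a point): Middle of the rail's length, on the face that the frame is pushed against (stage x = +75 mm, y = 0), at the stage top's level, z = 16 mm. The rail is 14 mm high, 420 mm long, 16 mm thick.
- stop_mid (a point): Top middle of the end stop's cross wall, 14 mm above the end stop's origin. The corner pocket is on the side of this wall that looks to the stage's middle.
- ring: Loose round aluminium ring, 48 mm across, hole 26 mm, 14 mm high, on the stage near one of its near corners; leave alone. Origin at the centre of its underside.
- dish: Loose closed culture dish, clear with pale contents, 58 mm across, 15 mm high, on the stage near the other near corner; leave alone. Origin at the centre of its underside.
Things that resemble listed ones, but are neither listed nor needed, are in the scene too. Leave any purple or turquoise look-alike of the frame alone.

How it is judged:
By the outcome, as a careful person would: the job done as asked, in the order asked, and still so for the second after the job is handed in, with the robot touching nothing.
It also fails if it takes over 42 s, if anything falls off the work surface, if the arm or the gripper's body presses on something with over 40 N, if the wrist force passes 120 N, or if a joint passes its speed limit or range.

### The arm

A 6-joint arm with a two-finger parallel gripper is mounted at the origin on the work surface. World frame = base frame: x ahead of the robot, y to its left, z up, the work surface at z = 0. Lengths are in m, angles in rad, forces in N, time in s.
With the tool pointing down it reaches from about 0.425 to 0.95 m from the base axis. Payload 3.5 kg.
Tool frame: the origin (TCP) lies midway between the tips of the shut fingers; the grasp point (between the pads) lies ctrl.grip_point_offset behind it (ctrl.grip_point_offset is the distance from the TCP to the grasp point, in m); z points along the fingers, y is the direction in which the jaws open and shut (so a half turn about z gives the same grasp; the last joint's range is limited). The gripper opens to 85 mm and grips with 20 to 120 N. Pads are 22 mm wide; open, the fingers measure 114 mm over their backs; the gripper's body (76 mm by 85 mm) begins 54 mm behind the grasp point. The pads swing forward as they close: fully open they stand 13 mm farther back than shut.
Start: joints at [0.991, 0.286, 1.577, -0, 1.279, -0.15], TCP at [0.281, 0.614, 0.231] pointing down, gripper open.
Joint ranges: [-2.77, 2.77], [-0.9, 2.22], [0.21, 2.48], [-1.53, 4.67], [0.24, 2.81], [-2.84, 2.84]. Speed limits (rad/s): [2.79, 2.79, 3.14, 3.14, 3.14, 3.14].

### API

Orientations are given as a rotation vector (axis times angle).
In Python, from cell import ctrl gives the robot as it stands.
- The arm moves only by the shell command python3 -m handwheel 'ROWS'. ROWS is JSON, a list of rows, each an object of numbers: "ax", "ay", "az": the turn, a rotation vector about the tool's x, y, z in degrees; "dx", "dy", "dz": the shift along the tool's x, y, z in m; "jaw": the opening, from 0 (shut) to 1 (fully open). A call has 1 to 12 rows; each row shifts and turns the commanded pose from where the row before left it, along the tool's axes as they then stand; what a row does not reach is not made up. A row lasts 1/8 s, in which the tool goes at most 62.5 mm and 10.7 degrees, less where a joint would pass 70% of its speed; a pose out of reach is approached as far as the arm can. A call with a gripper value outside its range is refused whole. The fingers move at their own pace and stop on an object; the grip force is fixed at half the most. Time passes only in rows, so rows that do not move let the fingers close. It gives the time, the measured TCP pose, the force and the opening at its end, in the units of the state.
- ctrl.read_state(): the state, without advancing time (a new reading comes with each control period).
- ctrl.grab_frame(name): name is "scene" or "side" or "wrist"; returns (picture, depth): 400x640x3 uint8, red, green, blue; 400x640 float32, m along the optical axis (not along the pixel's ray), 0 where there is no reading.
- ctrl.camera_params(name): a dict with "fx", "fy", "cx", "cy" (pixels), "R" (3x3) and "t" (3): a world point X has camera coordinates R X + t. Camera axes: x right, y down, z forward; pixel columns grow to the right and rows downward; lengths in m; the calibration is good to about 2 mm. The wrist camera is an equidistant fisheye: a pixel r from the principal point sees the ray r / f radians off the axis. A picture is of the moment at which its call begins: read the wrist's pose just before it. camera_params takes no time and is no camera call; for the wrist camera it gives the pose at the moment of the call.
- ctrl.sign_off(): hands the job in, once; it reports no verdict.
The state is a dict: "time": time; "joint_positions": joint angles; "dq": joint speeds; "joint_efforts": joint torques, N m; "ee_pos": TCP position; "eef_rot": TCP orientation; "contact_force": force on the tool from outside, world axes, zero at the start; "moment": the same for the moment, N m; "width": opening from 0.0 (shut) to 1.0 (fully open).
Only numpy, scipy, OpenCV 4.12 (cv2) and the standard library are available. Lean on these libraries where they do the work, as an engineer would, in place of code of your own. Each camera call takes 0.05 s, during which the arm holds its last target. There are 200 camera calls.

## Working session

There is one attempt and no reset: what is moved stays moved. The work goes in short steps, Python scripts to look and compute and a shell command to move; the robot and the scene stay as the last step left them, time stands still between calls to the robot, and variables do not carry over. Pictures are saved under pics/ and viewed, about 8 in all and at most 12, crops included, and the job is handed in when it is done.

```bash
mkdir -p pics; ls; python3 - <<'E'
from cell import ctrl
import cv2,numpy as np
s=ctrl.read_state();print(s)
for n in("scene","side"):
    p,d=ctrl.grab_frame(n);cv2.imwrite(f"pics/{n}0.png",p[:,:,::-1]);np.save(f"{n}0.npy",d)
    c=ctrl.camera_params(n);print(n,c);np.savez(f"{n}cam.npz",**c)
E
```

```text
pics
{'time': 0.0, 'joint_positions': array([ 9.91008597e-01,  2.87201235e-01,  1.57818135e+00, -1.36700215e-05,
        1.27859064e+00, -1.49972505e-01]), 'dq': array([ 0.00257702, -0.00064751,  0.00062789, -0.00034134, -0.00046472,
       -0.00033993]), 'joint_efforts': array([-7.59900613e-04, -4.05988276e+01, -2.92618454e+01, -1.53001029e-04,
        5.72582256e-03, -2.59276867e-06]), 'ee_pos': array([0.28086944, 0.61306639, 0.22992111]), 'eef_rot': array([-0.66978212, -3.0685052 ,  0.00349961]), 'contact_force': array([-0.28520883,  0.35294439, -0.03976334]), 'moment': array([0.00354258, 0.01591162, 0.05350743]), 'width': 0.9975694884148959}
scene {'fx': 398.0034496914997, 'fy': 398.0034496914997, 'cx': 317.1971415725977, 'cy': 204.3324033295394, 'R': array([[ 0.82867487,  0.55965069, -0.00943683],
       [ 0.43142185, -0.64936635, -0.62625756],
       [-0.35661344,  0.51489265, -0.77955911]]), 't': array([-0.43072067, -0.2076661 ,  1.05504779])}
side {'fx': 406.6948696407276, 'fy': 406.6948696407276, 'cx': 317.99608307455117, 'cy': 204.14022309495587, 'R': array([[ 0.99392961, -0.10812604,  0.02031461],
       [-0.06044841, -0.69099569, -0.72032697],
       [ 0.09192341,  0.71472632, -0.69333713]]), 't': array([-0.54419187,  0.06628172,  1.08484054])}
```

View pics/scene0.png

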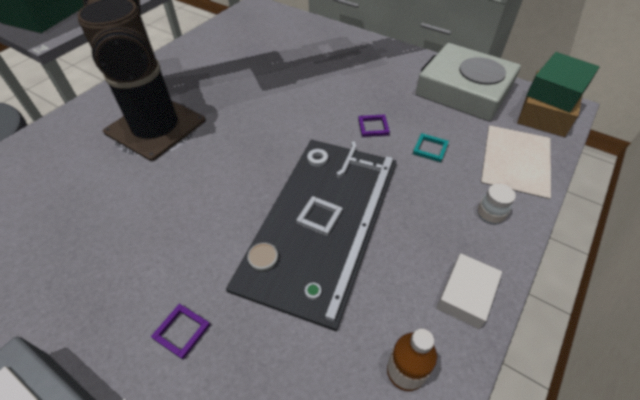

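View pics/side0.png

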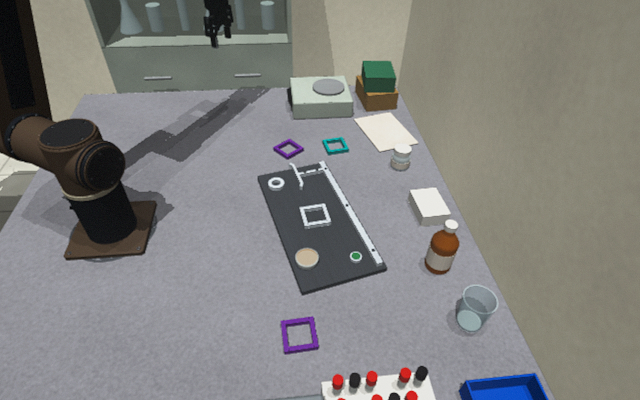

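Scene view: the stage spans about (230–395, 140–325). The frame is at (320,215), the rail runs (390,160) to (332,315), the end stop is at the top (360,160), the ring at (317,156) and the dish at (262,257). Next I'll enlarge both views for corner readings.

```bash
python3 - <<'E'
import cv2
a=cv2.imread("pics/scene0.png")[135:327,225:405];b=cv2.imread("pics/side0.png")[155:295,250:390]
cv2.imwrite("pics/c1.png",cv2.resize(a,None,fx=3,fy=3,interpolation=cv2.INTER_CUBIC))
cv2.imwrite("pics/c2.png",cv2.resize(b,None,fx=4,fy=4,interpolation=cv2.INTER_CUBIC))
E
```

```text
(no output)
```

View pics/c1.png

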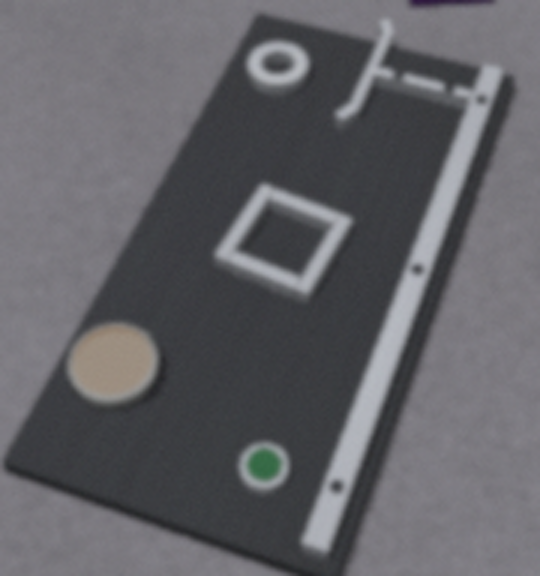

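View pics/c2.png

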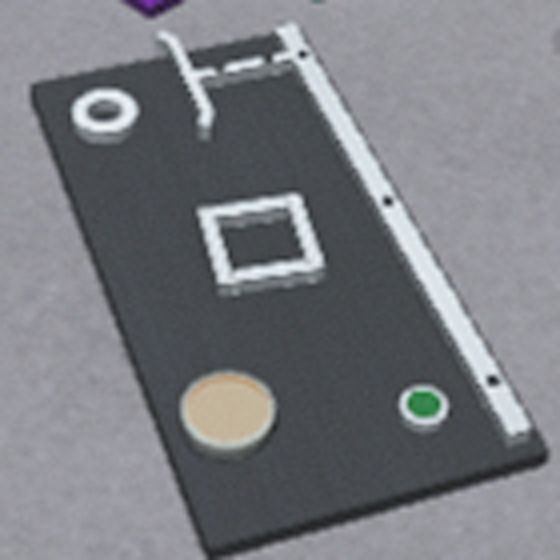

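The crops give clear positions for the frame corners, the rail screw holes, the stage corners and the stop wall. I'll turn these into world coordinates.

```bash
cat > h.py <<'E'
import numpy as np
def world(n,uv,z,c=None):
    c=c or np.load(n+"cam.npz"); R,t=c["R"],c["t"]
    uv=np.array(uv,float); r=np.c_[(uv[:,0]-c["cx"])/c["fx"],(uv[:,1]-c["cy"])/c["fy"],np.ones(len(uv))]@R
    o=-R.T@t; return (o+r*((z-o[2])/r[:,2])[:,None])[:,:2]
def frompose(n,):
    pass
E
python3 - <<'E'
from h import *
np.set_printoptions(precision=4,suppress=True)
def S(l,z):return world("scene",[(225+(u-1)/3,135+(v-1)/3) for u,v in l],z)
def D(l,z):return world("side",[(250+(u-1.5)/4,155+(v-1.5)/4) for u,v in l],z)
P={}
for k,a,b,z in [("stage",[(258,14),(515,85),(340,573),(8,462)],[(32,88),(298,22),(547,455),(212,552)],.016),
 ("holes",[(481,99),(417,269),(337,487)],[(302,54),(387,201),(493,380)],.03),
 ("frame",[(263,184),(353,216),(306,290),(215,254)],[(198,208),(299,195),(323,265),(221,281)],.03),
 ("wall",[(380,71),(470,94)],[(195,75),(285,57)],.03),
 ("ring/dish",[(278,64),(114,361)],[(105,110),(228,408)],.03)]:
    A,B=S(a,z),D(b,z);print(k,"\n",np.c_[A,B]);P[k]=(A+B)/2
st=P["stage"];h=P["holes"]
d=h[2]-h[0];d/=np.linalg.norm(d)   # from stop end to other
n=np.array([d[1],-d[0]])
if n@(h.mean(0)-st.mean(0))<0:n=-n
print("rail dir away from stop",d,"normal to rail",n,np.arctan2(n[1],n[0]))
o=st.mean(0)-(-.01)*n; o2=h.mean(0); o=o2-n*.083+d*((o-o2)@d)
print("origin(corners)",st.mean(0)+.01*n,"origin(rail)",o,"ycross",np.cross(n,d))
for k in P: print(k,np.c_[(P[k]-o)@n,(P[k]-o)@d]*1e3)
f=P["frame"];print("frame c",f.mean(0),[np.degrees(np.arctan2(*(f[(i+1)%4]-f[i])[::-1])) for i in range(4)],"n deg",np.degrees(np.arctan2(n[1],n[0])))
E
```

```text
stage 
 [[ 0.3852  0.1704  0.3819  0.166 ]
 [ 0.6007  0.2139  0.5918  0.2299]
 [ 0.6969 -0.1973  0.692  -0.2074]
 [ 0.4886 -0.2517  0.4837 -0.2573]]
holes 
 [[ 0.5905  0.1727  0.5875  0.1723]
 [ 0.6297  0.0069  0.6267  0.0069]
 [ 0.6699 -0.1586  0.6672 -0.1576]]
frame 
 [[ 0.4999  0.0111  0.496   0.0114]
 [ 0.5693  0.0219  0.5667  0.0181]
 [ 0.5765 -0.0494  0.5746 -0.05  ]
 [ 0.508  -0.0589  0.5059 -0.0585]]
wall 
 [[0.5109 0.1562 0.5044 0.1541]
 [0.581  0.1728 0.5742 0.1698]]
ring/dish 
 [[ 0.4403  0.1188  0.436   0.1197]
 [ 0.5041 -0.1642  0.5011 -0.1645]]
rail dir away from stop [ 0.2339 -0.9723] normal to rail [0.9723 0.2339] 0.23608727988317188
origin(corners) [ 0.5498 -0.0143] origin(rail) [ 0.5485 -0.0147] ycross -0.9999999999999998
stage [[-117.5666 -216.3682]
 [ 101.7629 -218.836 ]
 [  97.9939  216.6277]
 [-116.6875  218.5765]]
holes [[  83.2197 -172.4869]
 [  82.5607   -2.2817]
 [  83.2197  167.5839]]
frame [[-43.0683 -36.9974]
 [ 27.1029 -29.1574]
 [ 18.0931  40.395 ]
 [-50.7029  33.0621]]
wall [[   0.0276 -174.6552]
 [  71.8276 -173.963 ]]
ring/dish [[ -75.9773 -155.9963]
 [ -79.6089  134.8495]]
frame c [ 0.5371 -0.0193] [np.float64(7.151722239342561), np.float64(-83.8542495401189), np.float64(-172.55734543660725), np.float64(97.30765564426399)] n deg 13.526804734029572<stdin>:18: DeprecationWarning: Arrays of 2-dimensional vectors are deprecated. Use arrays of 3-dimensional vectors instead. (deprecated in NumPy 2.0)
```

```bash
python3 -m handwheel '[{"dx":-0.0413,"dy":-0.039,"jaw":0},{"dx":-0.0413,"dy":-0.039,"jaw":0},{"dx":-0.0413,"dy":-0.039,"jaw":0},{"dx":-0.0413,"dy":-0.039,"jaw":0},{"dx":-0.0413,"dy":-0.039,"jaw":0},{"dx":-0.0413,"dy":-0.039,"jaw":0},{"dx":-0.0413,"dy":-0.039,"jaw":0},{"dx":-0.0413,"dy":-0.039,"jaw":0},{"dx":-0.0413,"dy":-0.039,"jaw":0},{"dx":-0.0413,"dy":-0.039,"jaw":0},{"dx":-0.0413,"dy":-0.039,"jaw":0},{"dx":-0.0413,"dy":-0.039,"jaw":0}]'
python3 -m handwheel '[{"az":-9.5,"dz":0.02},{"az":-9.5,"dz":0.02},{"az":-9.5,"dz":0.02},{"az":-9.6,"dz":0.02},{"jaw":0},{"jaw":0}]'
cat >> h.py <<'E'
from scipy.spatial.transform import Rotation as Ro
O=np.array([.5479,-.0124]);YAW=.236
n=np.array([np.cos(YAW),np.sin(YAW)]);yv=np.array([-n[1],n[0]])
def rep(s):
    M=Ro.from_rotvec(s["eef_rot"]).as_matrix();p=s["ee_pos"]
    q=p[:2]-O
    print("t",s["time"],"pos",p.round(4),"stage xy mm",(q@n*1e3).round(1),(q@yv*1e3).round(1),"tooly-stagey deg",np.degrees(np.arctan2(M[1,1],M[0,1])-YAW-np.pi/2).round(2),"tilt",np.degrees(np.arccos(-M[2,2])).round(2),
     "F stage",np.round([s["contact_force"][:2]@n,s["contact_force"][:2]@yv,s["contact_force"][2]],1),"w",round(s["width"],2))
E
python3 - <<'E'
from cell import ctrl
from h import *
import cv2
rep(ctrl.read_state())
c=ctrl.camera_params("wrist");p,d=ctrl.grab_frame("wrist");print(c)
np.savez("w1.npz",**c);cv2.imwrite("pics/w1.png",p[:,:,::-1])
E
```

```text
t 0.1 pos [0.2809 0.6131 0.23  ] stage xy mm -113.4 670.6 tooly-stagey deg -38.15 tilt 0.13 F stage [-0.5 -0.4 -0.6] w 1.0
{'fx': 309.70691628693146, 'fy': 309.70691628693146, 'cx': 324.1660239549158, 'cy': 197.1042532273244, 'R': array([[ 0.41680494,  0.90898986, -0.003327  ],
       [ 0.87253767, -0.39905874,  0.28183353],
       [ 0.25485615, -0.12037254, -0.95945755]]), 't': array([-0.67255203, -0.03673571,  0.37985047])}schema error: expected keys ax, ay, az, dx, dy, dz, jaw
schema error: expected keys ax, ay, az, dx, dy, dz, jaw
```

View pics/w1.png

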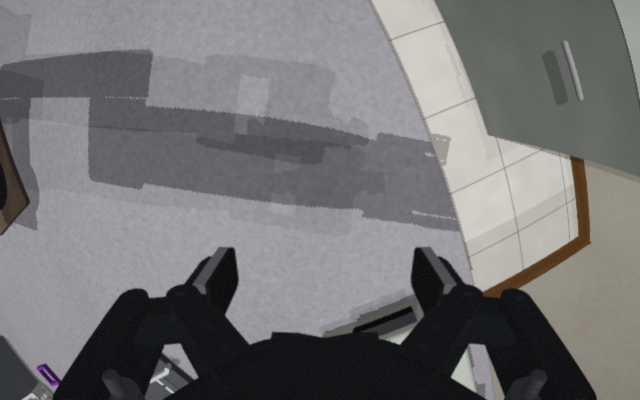

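The moves were refused because every key is required, so the arm has not moved and this wrist picture shows only the start pose. I'll retype the rows with all keys.

```bash
python3 -m handwheel '[{"ax":0,"ay":0,"az":0,"dx":-0.0413,"dy":-0.039,"dz":0,"jaw":0},{"ax":0,"ay":0,"az":0,"dx":-0.0413,"dy":-0.039,"dz":0,"jaw":0},{"ax":0,"ay":0,"az":0,"dx":-0.0413,"dy":-0.039,"dz":0,"jaw":0},{"ax":0,"ay":0,"az":0,"dx":-0.0413,"dy":-0.039,"dz":0,"jaw":0},{"ax":0,"ay":0,"az":0,"dx":-0.0413,"dy":-0.039,"dz":0,"jaw":0},{"ax":0,"ay":0,"az":0,"dx":-0.0413,"dy":-0.039,"dz":0,"jaw":0},{"ax":0,"ay":0,"az":0,"dx":-0.0413,"dy":-0.039,"dz":0,"jaw":0},{"ax":0,"ay":0,"az":0,"dx":-0.0413,"dy":-0.039,"dz":0,"jaw":0},{"ax":0,"ay":0,"az":0,"dx":-0.0413,"dy":-0.039,"dz":0,"jaw":0},{"ax":0,"ay":0,"az":0,"dx":-0.0413,"dy":-0.039,"dz":0,"jaw":0},{"ax":0,"ay":0,"az":0,"dx":-0.0413,"dy":-0.039,"dz":0,"jaw":0},{"ax":0,"ay":0,"az":0,"dx":-0.0413,"dy":-0.039,"dz":0,"jaw":0}]'
python3 -m handwheel '[{"ax":0,"ay":0,"az":-9.5,"dx":0,"dy":0,"dz":0.02,"jaw":0},{"ax":0,"ay":0,"az":-9.5,"dx":0,"dy":0,"dz":0.02,"jaw":0},{"ax":0,"ay":0,"az":-9.5,"dx":0,"dy":0,"dz":0.02,"jaw":0},{"ax":0,"ay":0,"az":-9.6,"dx":0,"dy":0,"dz":0.02,"jaw":0},{"ax":0,"ay":0,"az":0,"dx":0,"dy":0,"dz":0,"jaw":0},{"ax":0,"ay":0,"az":0,"dx":0,"dy":0,"dz":0,"jaw":0}]'
python3 - <<'E'
from cell import ctrl
from h import *
import cv2
rep(ctrl.read_state())
c=ctrl.camera_params("wrist");p,d=ctrl.grab_frame("wrist");print(c)
np.savez("w2.npz",**c);cv2.imwrite("pics/w2.png",p[:,:,::-1])
E
```

```text
time: 1.65
ee_pos: [0.537, -0.0201, 0.2312]
eef_rot: [-0.67, -3.069, -0.0]
contact_force: [-0.0, 0.3, 0.4]
width: 0.002
time: 2.4
ee_pos: [0.5371, -0.0184, 0.152]
eef_rot: [-0.365, 3.119, -0.0]
contact_force: [0.2, 0.0, 0.4]
width: -0.001
t 2.4 pos [ 0.5371 -0.0184  0.152 ] stage xy mm -11.9 -3.3 tooly-stagey deg -0.18 tilt 0.05 F stage [ 0.2 -0.   0.4] w -0.0
{'fx': 309.70691628693146, 'fy': 309.70691628693146, 'cx': 324.1660239549158, 'cy': 197.1042532273244, 'R': array([[-0.23060687,  0.97304612, -0.00131076],
       [ 0.93341813,  0.22159536,  0.28218097],
       [ 0.27486556,  0.06384939, -0.9593603 ]]), 't': array([ 0.14286313, -0.51096676,  0.15642246])}
```

View pics/w2.png

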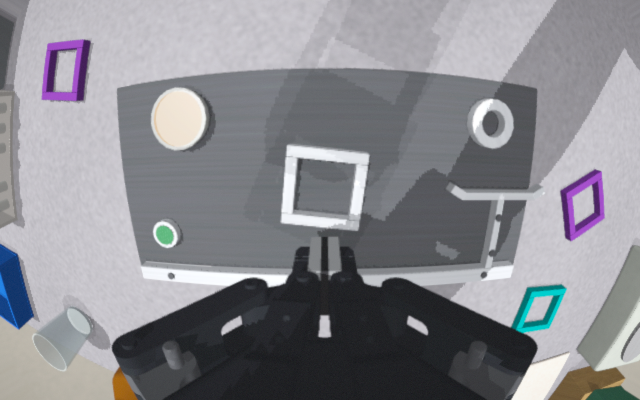

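The wrist view looks from the rail side: frame top corners are at (289,145), (369,153), (357,230), (281,223), rail holes at (171,275) and (484,275), and the stop wall at (500,198) to (489,262). I'll check these with the fisheye model.

```bash
cat >> h.py <<'E'
def wworld(c,uv,z):
    uv=np.array(uv,float);a=(uv-[float(c["cx"]),float(c["cy"])])/float(c["fx"]);th=np.linalg.norm(a,axis=1)
    r=np.c_[a/th[:,None]*np.sin(th)[:,None],np.cos(th)]@c["R"];o=-c["R"].T@c["t"]
    return (o+r*((z-o[2])/r[:,2])[:,None])[:,:2]
def stg(P):return np.c_[(P-O)@n,(P-O)@yv]*1e3
E
python3 - <<'E'
from h import *
np.set_printoptions(precision=1,suppress=True)
c=np.load("w2.npz")
f=stg(wworld(c,[(289,145),(369,153),(357,230),(281,223)],.03));print(f,f.mean(0))
print([np.degrees(np.arctan2(*(f[(i+1)%4]-f[i])[::-1])) for i in range(4)])
print(stg(wworld(c,[(171,275),(484,275),(501,198),(491,262)],.03)))
E
```

```text
[[-53.2 -34.5]
 [-46.1  34.5]
 [ 25.4  25.9]
 [ 18.3 -44.2]] [-13.9  -4.6]
[np.float64(84.13447775441487), np.float64(-6.892562136788095), np.float64(-95.77199497839266), np.float64(172.22266305612234)]
[[  81.1 -170.8]
 [  82.8  170. ]
 [  -5.   172.7]
 [  67.   175.3]]
```

```bash
python3 -m handwheel '[{"ax":0,"ay":0,"az":0,"dx":0,"dy":0,"dz":0.04,"jaw":0},{"ax":0,"ay":0,"az":0,"dx":0,"dy":0,"dz":0.04,"jaw":0},{"ax":0,"ay":0,"az":0,"dx":0,"dy":0,"dz":0.03,"jaw":0},{"ax":0,"ay":0,"az":0,"dx":0,"dy":0,"dz":0.015,"jaw":0},{"ax":0,"ay":0,"az":0,"dx":0,"dy":0,"dz":0.005,"jaw":0},{"ax":0,"ay":0,"az":0,"dx":0,"dy":0,"dz":0,"jaw":0}]'
python3 -m handwheel '[{"ax":0,"ay":0,"az":0,"dx":-0.004,"dy":0,"dz":0,"jaw":0},{"ax":0,"ay":0,"az":0,"dx":-0.005,"dy":0,"dz":0,"jaw":0},{"ax":0,"ay":0,"az":0,"dx":-0.005,"dy":0,"dz":0,"jaw":0},{"ax":0,"ay":0,"az":0,"dx":-0.005,"dy":0,"dz":0,"jaw":0},{"ax":0,"ay":0,"az":0,"dx":-0.005,"dy":0,"dz":0,"jaw":0},{"ax":0,"ay":0,"az":0,"dx":-0.005,"dy":0,"dz":0,"jaw":0},{"ax":0,"ay":0,"az":0,"dx":-0.005,"dy":0,"dz":0,"jaw":0},{"ax":0,"ay":0,"az":0,"dx":-0.005,"dy":0,"dz":0,"jaw":0},{"ax":0,"ay":0,"az":0,"dx":-0.005,"dy":0,"dz":0,"jaw":0},{"ax":0,"ay":0,"az":0,"dx":-0.004,"dy":0,"dz":0,"jaw":0},{"ax":0,"ay":0,"az":0,"dx":-0.004,"dy":0,"dz":0,"jaw":0},{"ax":0,"ay":0,"az":0,"dx":0,"dy":0,"dz":0,"jaw":0}]'
python3 - <<'E'
from cell import ctrl
from h import *
import cv2
rep(ctrl.read_state())
c=ctrl.camera_params("wrist");p,d=ctrl.grab_frame("wrist")
p2,_=ctrl.grab_frame("side")
b=cv2.resize(p2[155:295,250:390],(400,400),interpolation=cv2.INTER_CUBIC)
np.savez("w3.npz",**c);cv2.imwrite("pics/w3.png",np.hstack([p[:,120:520],b])[:,:,::-1])
E
```

```text
time: 3.2
ee_pos: [0.5377, -0.0185, 0.0223]
eef_rot: [-0.368, 3.118, -0.001]
contact_force: [-1.0, 0.5, 0.5]
width: 0.002
time: 4.7
ee_pos: [0.5878, -0.0062, 0.0214]
eef_rot: [-0.368, 3.119, -0.0]
contact_force: [0.8, 0.2, -0.5]
width: -0.0
t 4.7 pos [ 0.5878 -0.0062  0.0214] stage xy mm 40.3 -3.3 tooly-stagey deg -0.05 tilt 0.05 F stage [ 0.8 -0.  -0.5] w -0.0
```

View pics/w3.png

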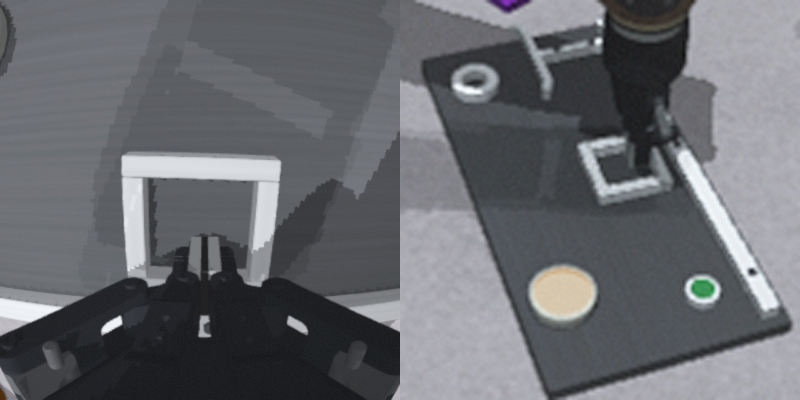

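The frame now sits square to the stage with the tips on its inner rail-side bar; its outer back edge is at wrist pixels (242,156) to (400,158). Next I'll compute the remaining distance.

```bash
python3 - <<'E'
from h import *
c=np.load("w3.npz")
print(stg(wworld(c,[(242,155.5),(400,158),(243.5,178),(398.5,181)],.03)).round(1))
E
```

```text
[[-12.1 -40.8]
 [-10.8  29.6]
 [ -1.7 -40.7]
 [ -0.3  29.5]]
```

```bash
python3 -m handwheel '[{"ax":0,"ay":0,"az":0,"dx":-0.004,"dy":0,"dz":0,"jaw":0},{"ax":0,"ay":0,"az":0,"dx":-0.004,"dy":0,"dz":0,"jaw":0},{"ax":0,"ay":0,"az":0,"dx":-0.003,"dy":0,"dz":0,"jaw":0},{"ax":0,"ay":0,"az":0,"dx":-0.0015,"dy":0,"dz":0,"jaw":0},{"ax":0,"ay":0,"az":0,"dx":0,"dy":0,"dz":0,"jaw":0}]'
python3 -m handwheel '[{"ax":0,"ay":0,"az":0,"dx":-0.001,"dy":0,"dz":0,"jaw":0},{"ax":0,"ay":0,"az":0,"dx":0,"dy":0,"dz":0,"jaw":0}]'
python3 -m handwheel '[{"ax":0,"ay":0,"az":0,"dx":-0.001,"dy":0,"dz":0,"jaw":0},{"ax":0,"ay":0,"az":0,"dx":0,"dy":0,"dz":0,"jaw":0}]'
python3 -c "
from cell import ctrl
from h import *
rep(ctrl.read_state())"
```

```text
time: 5.42
ee_pos: [0.5997, -0.0033, 0.0214]
eef_rot: [-0.369, 3.119, -0.0]
contact_force: [-0.1, 0.4, 0.5]
width: 0.001
time: 5.68
ee_pos: [0.6003, -0.0031, 0.0214]
eef_rot: [0.368, -3.12, 0.0]
contact_force: [-0.6, 0.3, 0.8]
width: 0.001
time: 5.92
ee_pos: [0.6007, -0.003, 0.0213]
eef_rot: [0.369, -3.118, 0.0]
contact_force: [-4.4, -1.1, 3.7]
width: -0.002
t 5.925 pos [ 0.6007 -0.003   0.0213] stage xy mm 53.5 -3.2 tooly-stagey deg -0.03 tilt 0.13 F stage [-4.5 -0.   3.7] w -0.0
```

```bash
python3 -m handwheel '[{"ax":0,"ay":0,"az":0,"dx":-0.001,"dy":0,"dz":0,"jaw":0},{"ax":0,"ay":0,"az":0,"dx":0,"dy":0,"dz":0,"jaw":0}]'
python3 - <<'E'
from cell import ctrl
from h import *
import cv2
rep(ctrl.read_state())
c=ctrl.camera_params("wrist");p,d=ctrl.grab_frame("wrist")
p2,_=ctrl.grab_frame("scene")
a=cv2.resize(p[130:330,220:420],(400,400),interpolation=cv2.INTER_CUBIC)
b=cv2.resize(p2[145:275,280:410],(400,400),interpolation=cv2.INTER_CUBIC)
np.savez("w4.npz",**c);cv2.imwrite("pics/w4.png",np.hstack([a,b])[:,:,::-1])
E
```

```text
time: 6.18
ee_pos: [0.6007, -0.003, 0.0213]
eef_rot: [0.369, -3.115, 0.0]
contact_force: [-7.0, -3.0, 5.6]
width: -0.001
t 6.175 pos [ 0.6007 -0.003   0.0213] stage xy mm 53.5 -3.2 tooly-stagey deg -0.01 tilt 0.29 F stage [-7.5 -1.2  5.6] w -0.0
```

View pics/w4.png

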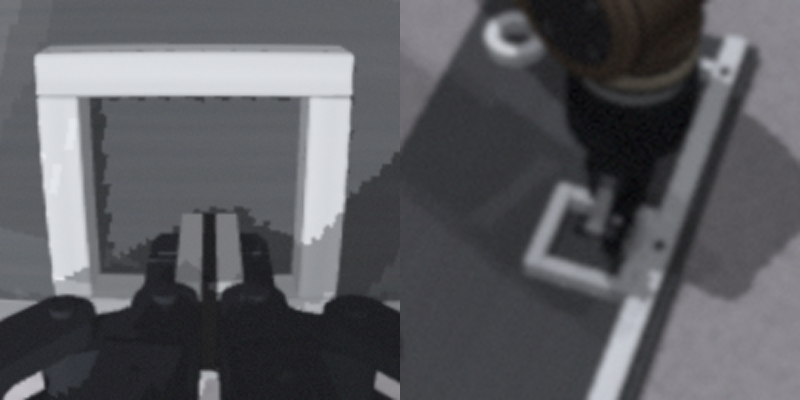

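The frame is flush on the rail: x stalled at 53.5 mm while the force rose to 7.5 N, and the frame edges are parallel to the rail. I'll ease the pressure slightly and start dragging along +y.

```bash
python3 -m handwheel '[{"ax":0,"ay":0,"az":0,"dx":0.0005,"dy":0.005,"dz":0,"jaw":0},{"ax":0,"ay":0,"az":0,"dx":0,"dy":0.005,"dz":0,"jaw":0},{"ax":0,"ay":0,"az":0,"dx":0,"dy":0.005,"dz":0,"jaw":0},{"ax":0,"ay":0,"az":0,"dx":0,"dy":0.005,"dz":0,"jaw":0},{"ax":0,"ay":0,"az":0,"dx":0,"dy":0.005,"dz":0,"jaw":0},{"ax":0,"ay":0,"az":0,"dx":0,"dy":0.005,"dz":0,"jaw":0},{"ax":0,"ay":0,"az":0,"dx":0,"dy":0.005,"dz":0,"jaw":0},{"ax":0,"ay":0,"az":0,"dx":0,"dy":0.005,"dz":0,"jaw":0}]'
python3 - <<'E'
from cell import ctrl
from h import *
import cv2
rep(ctrl.read_state())
c=ctrl.camera_params("wrist");p,d=ctrl.grab_frame("wrist")
np.savez("w5.npz",**c);cv2.imwrite("pics/w5.png",cv2.resize(p[110:330,160:480],None,fx=2,fy=2,interpolation=cv2.INTER_CUBIC)[:,:,::-1])
E
```

```text
time: 7.28
ee_pos: [0.5915, 0.0352, 0.0207]
eef_rot: [0.369, -3.117, 0.002]
contact_force: [-4.3, -4.5, 1.3]
width: -0.004
t 7.275 pos [0.5915 0.0352 0.0207] stage xy mm 53.6 36.1 tooly-stagey deg -0.02 tilt 0.18 F stage [-5.2 -3.4  1.3] w -0.0
```

View pics/w5.png

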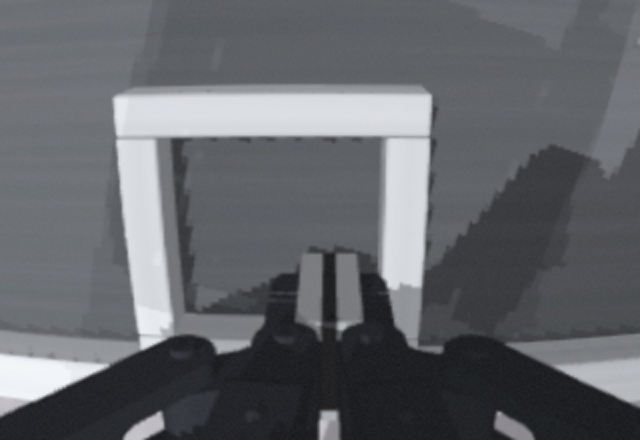

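The frame stays square on the rail and the tips have reached its +y bar. I'll carry on along the rail.

```bash
python3 -m handwheel '[{"ax":0,"ay":0,"az":0,"dx":0,"dy":0.006,"dz":0,"jaw":0},{"ax":0,"ay":0,"az":0,"dx":0,"dy":0.006,"dz":0,"jaw":0},{"ax":0,"ay":0,"az":0,"dx":0,"dy":0.006,"dz":0,"jaw":0},{"ax":0,"ay":0,"az":0,"dx":0,"dy":0.006,"dz":0,"jaw":0},{"ax":0,"ay":0,"az":0,"dx":0,"dy":0.006,"dz":0,"jaw":0},{"ax":0,"ay":0,"az":0,"dx":0,"dy":0.006,"dz":0,"jaw":0},{"ax":0,"ay":0,"az":0,"dx":0,"dy":0.006,"dz":0,"jaw":0},{"ax":0,"ay":0,"az":0,"dx":0,"dy":0.006,"dz":0,"jaw":0}]'
python3 - <<'E'
from cell import ctrl
from h import *
import cv2
rep(ctrl.read_state())
c=ctrl.camera_params("wrist");p,d=ctrl.grab_frame("wrist")
np.savez("w6.npz",**c);cv2.imwrite("pics/w6.png",cv2.resize(p[110:330,160:480],None,fx=2,fy=2,interpolation=cv2.INTER_CUBIC)[:,:,::-1])
E
```

```text
time: 8.32
ee_pos: [0.5803, 0.0821, 0.0206]
eef_rot: [0.369, -3.117, 0.002]
contact_force: [-3.8, -4.8, 0.5]
width: -0.004
t 8.325 pos [0.5803 0.0821 0.0206] stage xy mm 53.6 84.3 tooly-stagey deg -0.02 tilt 0.17 F stage [-4.8 -3.8  0.5] w -0.0
```

View pics/w6.png

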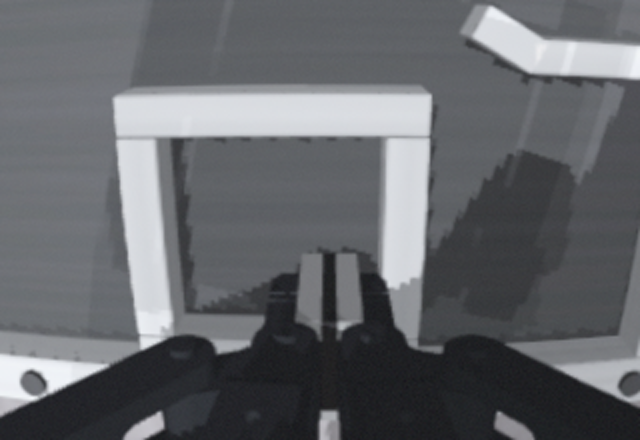

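```bash
python3 -m handwheel '[{"ax":0,"ay":0,"az":0,"dx":0,"dy":0.006,"dz":0,"jaw":0},{"ax":0,"ay":0,"az":0,"dx":0,"dy":0.006,"dz":0,"jaw":0},{"ax":0,"ay":0,"az":0,"dx":0,"dy":0.006,"dz":0,"jaw":0},{"ax":0,"ay":0,"az":0,"dx":0,"dy":0.006,"dz":0,"jaw":0},{"ax":0,"ay":0,"az":0,"dx":0,"dy":0.006,"dz":0,"jaw":0},{"ax":0,"ay":0,"az":0,"dx":0,"dy":0.006,"dz":0,"jaw":0},{"ax":0,"ay":0,"az":0,"dx":0,"dy":0.006,"dz":0,"jaw":0},{"ax":0,"ay":0,"az":0,"dx":0,"dy":0.006,"dz":0,"jaw":0}]'
python3 - <<'E'
from cell import ctrl
from h import *
rep(ctrl.read_state())
c=np.load("w6.npz")
print(stg(wworld(c,[(160+u/2,110+v/2) for u,v in[(115,95),(431,93),(115,137),(431,137),(620,335),(632,382)]],.03)).round(1))
E
```

```text
time: 9.38
ee_pos: [0.5692, 0.1288, 0.0206]
eef_rot: [0.369, -3.117, 0.002]
contact_force: [-2.9, -3.9, -0.1]
width: 0.004
t 9.375 pos [0.5692 0.1288 0.0206] stage xy mm 53.7 132.3 tooly-stagey deg -0.03 tilt 0.17 F stage [-3.7 -3.1 -0.1] w 0.0
[[  1.9  35.1]
 [  2.  105.9]
 [ 11.6  34.4]
 [ 11.9 106.2]
 [ 65.9 162.4]
 [ 82.4 170.2]]
```

```bash
python3 -m handwheel '[{"ax":0,"ay":0,"az":0,"dx":0,"dy":0.004,"dz":0,"jaw":0},{"ax":0,"ay":0,"az":0,"dx":0,"dy":0.004,"dz":0,"jaw":0},{"ax":0,"ay":0,"az":0,"dx":0,"dy":0.003,"dz":0,"jaw":0},{"ax":0,"ay":0,"az":0,"dx":0,"dy":0,"dz":0,"jaw":0}]'
for i in 1; do python3 -m handwheel '[{"ax":0,"ay":0,"az":0,"dx":0,"dy":0.0015,"dz":0,"jaw":0},{"ax":0,"ay":0,"az":0,"dx":0,"dy":0.0015,"dz":0,"jaw":0},{"ax":0,"ay":0,"az":0,"dx":0,"dy":0,"dz":0,"jaw":0}]'; done
python3 -c "
from cell import ctrl
from h import *
rep(ctrl.read_state())"
```

```text
time: 9.88
ee_pos: [0.5666, 0.1399, 0.0206]
eef_rot: [0.369, -3.117, 0.001]
contact_force: [-3.6, -3.2, 1.1]
width: -0.002
time: 10.25
ee_pos: [0.566, 0.1426, 0.0207]
eef_rot: [0.369, -3.117, 0.001]
contact_force: [-4.0, -3.1, 0.3]
width: 0.001
t 10.25 pos [0.566  0.1426 0.0207] stage xy mm 53.8 146.4 tooly-stagey deg -0.03 tilt 0.16 F stage [-4.6 -2.1  0.3] w 0.0
```

```bash
python3 -m handwheel '[{"ax":0,"ay":0,"az":0,"dx":0,"dy":0.0015,"dz":0,"jaw":0},{"ax":0,"ay":0,"az":0,"dx":0,"dy":0,"dz":0,"jaw":0}]'
python3 -m handwheel '[{"ax":0,"ay":0,"az":0,"dx":0,"dy":0.0015,"dz":0,"jaw":0},{"ax":0,"ay":0,"az":0,"dx":0,"dy":0,"dz":0,"jaw":0}]'
python3 -c "
from cell import ctrl
from h import *
rep(ctrl.read_state())"
```

```text
time: 10.5
ee_pos: [0.5657, 0.1436, 0.0206]
eef_rot: [0.369, -3.117, 0.002]
contact_force: [-3.1, -4.6, 0.7]
width: -0.006
time: 10.75
ee_pos: [0.5657, 0.1439, 0.0207]
eef_rot: [0.37, -3.117, 0.006]
contact_force: [-3.4, -9.5, 0.1]
width: 0.002
t 10.75 pos [0.5657 0.1439 0.0207] stage xy mm 53.8 147.8 tooly-stagey deg 0.03 tilt 0.26 F stage [-5.5 -8.5  0.1] w 0.0
```

The y force jumped to 8.5 N and the motion stalled, so the frame is on the stop. I'll press once more, then back off diagonally and lift clear.

```bash
python3 -m handwheel '[{"ax":0,"ay":0,"az":0,"dx":-0.001,"dy":0.001,"dz":0,"jaw":0},{"ax":0,"ay":0,"az":0,"dx":0,"dy":0,"dz":0,"jaw":0}]'
python3 -m handwheel '[{"ax":0,"ay":0,"az":0,"dx":0.004,"dy":-0.004,"dz":0,"jaw":0},{"ax":0,"ay":0,"az":0,"dx":0.005,"dy":-0.005,"dz":0,"jaw":0},{"ax":0,"ay":0,"az":0,"dx":0.005,"dy":-0.003,"dz":0,"jaw":0},{"ax":0,"ay":0,"az":0,"dx":0,"dy":0,"dz":-0.015,"jaw":0},{"ax":0,"ay":0,"az":0,"dx":0,"dy":0,"dz":-0.03,"jaw":0},{"ax":0,"ay":0,"az":0,"dx":0.03,"dy":-0.01,"dz":-0.04,"jaw":0},{"ax":0,"ay":0,"az":0,"dx":0.03,"dy":-0.02,"dz":-0.04,"jaw":0},{"ax":0,"ay":0,"az":0,"dx":0,"dy":-0.02,"dz":0,"jaw":0},{"ax":0,"ay":0,"az":0,"dx":0,"dy":0,"dz":0,"jaw":0}]'
python3 - <<'E'
from cell import ctrl
from h import *
import cv2
rep(ctrl.read_state())
c=ctrl.camera_params("wrist");p,d=ctrl.grab_frame("wrist")
np.savez("w7.npz",**c);cv2.imwrite("pics/w7.png",cv2.resize(p[50:350,200:600],None,fx=2,fy=2,interpolation=cv2.INTER_CUBIC)[:,:,::-1])
E
```

```text
time: 11.0
ee_pos: [0.5656, 0.1439, 0.0206]
eef_rot: [0.371, -3.114, 0.009]
contact_force: [-5.8, -12.8, 2.8]
width: 0.001
time: 12.12
ee_pos: [0.5103, 0.0692, 0.1483]
eef_rot: [-0.365, 3.117, -0.001]
contact_force: [0.2, 0.0, 0.1]
width: 0.002
t 12.125 pos [0.5103 0.0692 0.1483] stage xy mm -17.5 88.1 tooly-stagey deg -0.15 tilt 0.21 F stage [ 0.2 -0.   0.1] w 0.0
```

View pics/w7.png

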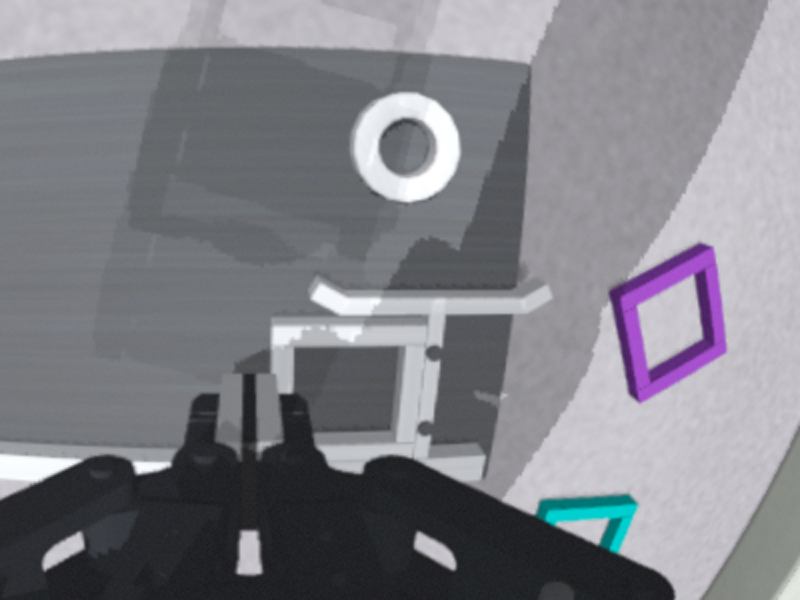

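The frame lies in the pocket against the wall and rail, with the ring in place. I'll move the arm aside for one last unobstructed check.

```bash
python3 -m handwheel '[{"ax":0,"ay":0,"az":0,"dx":0,"dy":0.0,"dz":-0.05,"jaw":0},{"ax":0,"ay":0,"az":0,"dx":0,"dy":0.05,"dz":-0.02,"jaw":0},{"ax":0,"ay":0,"az":0,"dx":0,"dy":0.05,"dz":0,"jaw":0},{"ax":0,"ay":0,"az":0,"dx":0,"dy":0.05,"dz":0,"jaw":0},{"ax":0,"ay":0,"az":0,"dx":0,"dy":0.05,"dz":0,"jaw":0},{"ax":0,"ay":0,"az":0,"dx":0,"dy":0.05,"dz":0,"jaw":0},{"ax":0,"ay":0,"az":0,"dx":0,"dy":0.05,"dz":0,"jaw":0},{"ax":0,"ay":0,"az":0,"dx":0,"dy":0.05,"dz":0,"jaw":0},{"ax":0,"ay":0,"az":0,"dx":0,"dy":0,"dz":0,"jaw":0}]'
python3 - <<'E'
from cell import ctrl
from h import *
import cv2
s,_=ctrl.grab_frame("scene");p,_=ctrl.grab_frame("side")
a=cv2.resize(s[135:235,305:405],(400,400),interpolation=cv2.INTER_CUBIC)
b=cv2.resize(p[155:255,250:350],(400,400),interpolation=cv2.INTER_CUBIC)
cv2.imwrite("pics/f.png",np.hstack([a,b])[:,:,::-1])
for n_,im in(("scene",s),("side",p)):
    o=cv2.imread(f"pics/{n_}0.png")[:,:,::-1]
    for k,xy in(("ring",(.438,.119)),("dish",(.5026,-.1643))):
        c=ctrl.camera_params(n_);q=c["R"]@[*xy,.03]+c["t"];u,v=int(c["cx"]+c["fx"]*q[0]/q[2]),int(c["cy"]+c["fy"]*q[1]/q[2])
        w=20;t=o[v-w:v+w,u-w:u+w].copy();R=cv2.matchTemplate(im[v-w-8:v+w+8,u-w-8:u+w+8].copy(),t,cv2.TM_CCOEFF_NORMED);m=cv2.minMaxLoc(R)
        print(n_,k,"shift px",m[3][0]-8,m[3][1]-8,round(m[1],3))
f=stg(wworld(np.load("w7.npz"),[(200+u/2,50+v/2) for u,v in[(273,320),(427,319),(273,346),(400,346)]],.03));print(f.round(1))
rep(ctrl.read_state())
E
```

```text
time: 13.3
ee_pos: [0.4257, 0.4135, 0.2153]
eef_rot: [0.377, -3.117, -0.0]
contact_force: [-0.2, 0.5, -0.1]
width: -0.001
scene ring shift px 0 0 0.999
scene dish shift px 0 0 0.999
side ring shift px 0 0 0.999
side dish shift px 0 0 0.999
[[ -0.7  98. ]
 [ -0.7 168.6]
 [ 11.7  98.1]
 [ 12.3 156.8]]
t 13.4 pos [0.4269 0.4108 0.2153] stage xy mm -18.7 439.8 tooly-stagey deg 0.07 tilt 0.12 F stage [ 0.4 -0.8 -0.5] w 0.0
```

View pics/f.png

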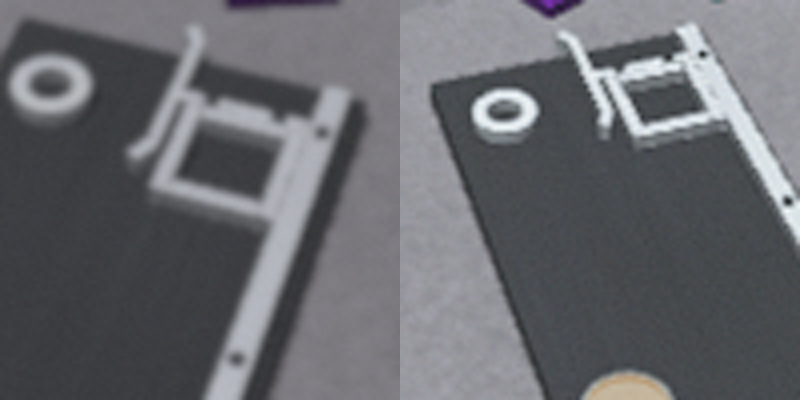

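```bash
python3 -c "
from cell import ctrl
print(ctrl.sign_off())"
```

```text
the job is handed in; nothing more can be done
None
```

The frame is in the corner pocket, against both the rail and the stop and lying flat, and I handed the job in at 13.4 s. I pushed it with shut fingertips inside its window. It went straight across until flush on the rail, about 5 mm from the rail's middle. From there I dragged it along the rail to the stop, then backed off diagonally and moved the arm clear.

**Contact:** On the rail, the push stalled while the force rose to 7.5 N. At the stop it stalled at about 12 N.

**Final pictures:** The frame looks square in the corner with a gap only on the lip side. The wrist view puts its front edge at y = 168.6 mm, about where I had measured the stop wall. The ring and dish show no shift in either the scene or the side camera.

**Discrepancies:**
- The first two move calls were refused because keys were missing, and nothing moved.
- In the last wrist view, the frame's back edge read x = -0.7 mm, where +3 mm was expected. That bar also read 12.4 mm wide instead of 10 mm, so I think part of its side face was included. Its inner edge, at about 12 mm, matched the reading taken while the frame was pressed on the rail.

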